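# Set and clamp the sample carriage of a counting rail, then load the bottle

## Robot

A 6-joint arm with a two-finger parallel gripper is mounted at the origin on a cart in front of the work surface, level with it; the furniture and walls round the work are solid. World frame = base frame: x ahead of the robot, y to its left, z up, the work surface at z = 0. Lengths are in m, angles in rad, forces in N, time in s.
With the tool pointing down it reaches from about 0.275 to 0.975 m from the base axis. Payload 8.4 kg.
Tool frame: the origin (TCP) lies at the centre of the arm's flange, where the gripper is bolted on; the fingertips stand 190 mm ahead of it and the grasp point (between the pads) lies 171 mm ahead of it; z points along the fingers, y is the line along which they close (so a half turn about z gives the same grasp; the last joint's range is limited). The gripper opens to 92 mm and grips with 3 to 60 N. Pads are 20 mm wide; open, the fingers measure 128 mm over their backs; the gripper's body (75 mm by 189 mm) begins 69 mm behind the grasp point.
Start: joints at [-0.002, 0.353, 1.633, -0, 1.155, -0.002], TCP at [0.625, -0, 0.405] pointing down, gripper open.
Joint ranges: [-2.63, 2.63], [-0.92, 2.1], [0.06, 2.66], [-1.3, 4.44], [0, 2.69], [-3.02, 3.02]. Speed limits (rad/s): [2.22, 2.22, 2.79, 3.14, 3.14, 3.14].

## Interface

Orientations are given as a unit quaternion [x, y, z, w].
In Python, from workcell import manip gives the robot as it stands. Calls block until the motion is done:
- manip.move_to(position, orientation): joint-space move of the TCP to a pose.
- manip.line_to(position, vel=0.15, orientation=None): straight line of the TCP; orientation=None keeps the orientation; vel is the mean speed in m/s.
- manip.movej(angles): joint-space move.
- manip.release() and manip.clamp(squeeze=None): open the fingers fully, or close them until they stop; squeeze is the grip in N (None keeps the last).
- manip.hold(seconds).
- manip.solve_ik(position, orientation): joint angles nearest the present ones, or None.
- manip.read_camera(name): name is "scene" or "side" or "wrist"; returns the picture (420x560x3 uint8, red, green, blue); there is no depth.
- manip.get_calibration(name): a dict with "camera_matrix" (3x3 intrinsics, pixels), "dist" ([k1, k2, p1, p2, k3] as OpenCV has them; the pictures are not rectified), "world_to_cam" (4x4, takes a point from world to camera coordinates). Camera axes: x right, y up, looking along -z (the intrinsics and any distortion apply to the point x, -y, -z); pixel columns grow to the right and rows downward; lengths in m; the calibration is good to about 2 mm. A picture is of the moment at which its call begins: read the wrist's pose just before it. get_calibration takes no time and is no camera call; for the wrist camera it gives the pose at the moment of the call.
A pose or a line that the arm cannot do raises manip.MotionError and nothing moves.
- manip.job_done(): hands the job in; it is judged then, once.
Readings, each from a call of its own:
- manip.read_time(): time.
- manip.read_q(): joint angles.
- manip.read_dq(): joint speeds.
- manip.read_tau(): joint torques, N m.
- manip.read_eef_pos(): TCP position.
- manip.read_orientation(): TCP orientation.
- manip.read_force(): force on the tool from outside, world axes, zero at the start.
- manip.read_torque(): the same for the moment, N m.
- manip.read_width(): finger opening in m.
- manip.read_gripper_force(): force on a finger pad.
Only numpy, scipy, OpenCV 4.12 (cv2) and the standard library are available. Lean on these libraries where they do the work, as an engineer would, in place of code of your own. Each camera call takes 0.05 s, during which the arm holds its last target. There are 200 camera calls.

## Task

Get the counting rail ready for a sample: swing the carriage's clamp lever up, slide the carriage along the rail until its pointer is in line with the nose of the index clip, and press the lever right down again so that the distance to the probe cannot change. Then stand the small screw-cap bottle upright in the carriage's round holder, right down on its floor, and let go. Lower the bottle in, don't drop it, never tip it over, and leave the rail itself, its clip, the jar and the timer where they are.

Things in the scene. Friction and masses are not known exactly. Their poses are not given: they have to be found in the camera images.
- rail: Counting rail standing on the bench, about 9 kg: aluminium rail 360 mm long (its y), 92 mm wide, with a steel detector probe in a grey block (top z = 115 mm) on the +y end and an upright grey shield plate (top 116 mm) on the -y end, both beyond 135 mm from the middle. Origin: underside, mid-rail. x points away from its front (lever and scale are on the -x side), z up. Place and yaw vary.
- carriage (a joint): Position in m of the black carriage along the rail: its middle's y in the rail's frame, -0.09 to 0.09. Saddle 78 (x) x 84 (y) mm, top 49 mm above the bench; on it the holder block, 54 x 54 mm, top 76 mm. With the lever up it slides at about 3 N and stays where left; with the lever down it is held against 20 N. Can be moved by the holder block or by the lever's bar.
- pointer_tip (a point): Tip of the pointed dark tongue on the front of the carriage, 13 mm above the bench, over the scale; moves with the carriage. It lies in the plane across the rail through the middle of the holder.
- clip_line (a point): Tip of the nose of the index clip: small dark steel clip, 18 mm wide, 13 mm high, screwed to the rail's front ledge, with a white line engraved across it. The point lies on that line, 13 mm above the bench, 48.5 mm in front of the rail's middle line; axes as the rail's. Its place along the rail varies. The carriage is at the mark when pointer_tip's y in this frame is 0.
- clamp_lever (a joint): Angle in rad of the cam clamp lever on the carriage's front: 0 = pressed right down, clamped; 1.15 = fully up, released. The cam grips the rail below about 0.55, where moving the bar takes about 5 N; above that 1 to 2 N. It stays where left. Hinge axis along the rail's y, 44 mm in front of the rail's middle line, 28 mm above the bench, 26 mm to -y of the pointer.
- lever_bar (a point): Centre of the grey cross bar (13 mm thick, 28 mm long along the rail) on the lever's end, 60 mm from the hinge on an 8 mm stem. It lies in front (-x) of the hinge, 20 degrees above level at angle 0, rising with the angle a: rail x = hinge - 60 mm cos(20 deg + a), z = 28 mm + 60 mm sin(20 deg + a); so 49 mm above the bench at 0. Can be pinched by its ends. Its axes turn with the lever.
- lever_hinge (a point): Middle of the lever's hinge axis, 28 mm above the bench; axes as the rail's. Moves with the carriage.
- holder_floor (a point): Centre of the round floor in the holder on which the bottle is to stand, 53 mm above the bench, 9 mm behind the rail's middle line; axes as the rail's. The bore is 38.5 mm wide, 23 mm deep, with a 2 mm chamfer at its mouth (z = 76 mm). Moves with the carriage.
- bottle: Small white screw-cap bottle, 78 mm high; body 36 mm across up to 60 mm, cap 32 mm across above. About 60 g. Starts standing on the bench to the left of the rail. Origin: middle of its underside, z up its axis.
- jar: Bystander: larger white screw-cap jar, 60 mm across, 92 mm high, behind the rail; origin at the middle of its underside.
- timer: Bystander: flat bench timer, 50 x 46 x 11 mm, lying near the bench's front edge; origin at the middle of its underside.
Things that resemble listed ones, but are neither listed nor needed, are in the scene too. What is shaped like the bottle but turquoise or yellow is not meant.

How it is judged:
On the way, in this order (a step that is already met when the one before it is completed fails the run):
1. the clamp lever is swung up, off the rail (value of joint clamp_lever above 0.7 rad), for 0.1 s.
2. the carriage stands at the index clip with its lever pressed down again (y of pointer_tip in the frame of clip_line between -0.003 and 0.003 m and value of joint clamp_lever below 0.12 rad and velocity of joint carriage between -0.01 and 0.01 m/s), for 0.2 s.
3. the bottle stands on the floor of the holder (horizontal distance between bottle and holder_floor below 0.004 m and z of bottle in the frame of holder_floor below 0.004 m and angle between bottle's own z axis and vertical below 0.1 rad), for 0.2 s.
At the end, for the whole second after the job is handed in: The carriage's pointer is within 3 mm of the index clip's line along the rail, the clamp lever is down (angle below 0.12 rad), and the bottle stands upright (within 0.1 rad) and still in the holder, within 4 mm of its axis and within 4 mm of its floor (all of step 3 and y of pointer_tip in the frame of clip_line between -0.003 and 0.003 m and value of joint clamp_lever below 0.12 rad and linear speed of bottle below 0.02 m/s); the robot touches nothing.
It fails at once if the bottle is tipped over (more than 45 degrees) (angle between bottle's own z axis and vertical above 0.785 rad).
It fails at once if the bottle is dropped into the holder (arrives in it faster than 0.5 m/s) (horizontal distance between bottle and holder_floor below 0.01 m and z of bottle in the frame of holder_floor below 0.02 m and linear speed of bottle above 0.5 m/s).
It fails at once if the jar or the timer is shifted by more than 30 mm (distance of any of jar, timer from where it was at the start of the episode above 0.03 m).
It fails at once if the rail or its index clip is shoved by more than 25 mm (distance of any of rail, clip_line from where it was at the start of the episode above 0.025 m).
It also fails if it takes over 70 s, if anything falls off the work surface, if the arm or the gripper's body presses on something with over 40 N, if the wrist force passes 120 N, or if a joint passes its speed limit or range.

## Working session

There is one attempt and no reset: what is moved stays moved. The work goes in short steps, each a Python script; the robot and the scene stay as the last script left them, time stands still between calls to the robot, and variables do not carry over. Pictures are saved under pics/ and viewed, at most 10 in all, crops included, and the job is handed in when it is done.

```bash
ls; mkdir -p pics; python3 - <<'E'
from workcell import manip
import cv2,numpy as np
for n in ["scene","side","wrist"]:
    c=manip.get_calibration(n); print(n,np.round(c["camera_matrix"],1).tolist(),c["dist"],np.round(c["world_to_cam"],3).tolist())
    cv2.imwrite(f"pics/{n}0.png",manip.read_camera(n)[:,:,::-1])
a=cv2.imread("pics/scene0.png");b=cv2.imread("pics/side0.png")
print(manip.read_time())
E
```

```text
pics
scene [[480.5, 0.0, 278.5], [0.0, 480.5, 203.6], [0.0, 0.0, 1.0]] [0.02380491 0.         0.         0.         0.        ] [[0.649, -0.76, 0.024, -0.402], [0.442, 0.403, 0.801, -0.27], [-0.619, -0.51, 0.598, -0.656], [0.0, 0.0, 0.0, 1.0]]
side [[532.4, 0.0, 268.7], [0.0, 532.4, 205.0], [0.0, 0.0, 1.0]] [-0.00649913  0.          0.          0.          0.        ] [[-0.9, -0.436, 0.009, 0.462], [0.199, -0.392, 0.898, -0.187], [-0.389, 0.81, 0.439, -0.874], [0.0, 0.0, 0.0, 1.0]]
wrist [[336.3, 0.0, 279.9], [0.0, 336.3, 205.7], [0.0, 0.0, 1.0]] [-0.01180084  0.          0.          0.          0.        ] [[1.0, 0.001, -0.001, -0.625], [-0.001, 0.969, -0.246, 0.028], [0.001, 0.246, 0.969, -0.391], [0.0, 0.0, 0.0, 1.0]]
0.15
```

View pics/scene0.png

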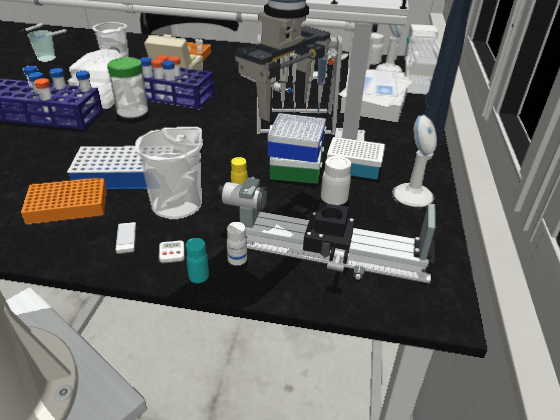

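View pics/wrist0.png

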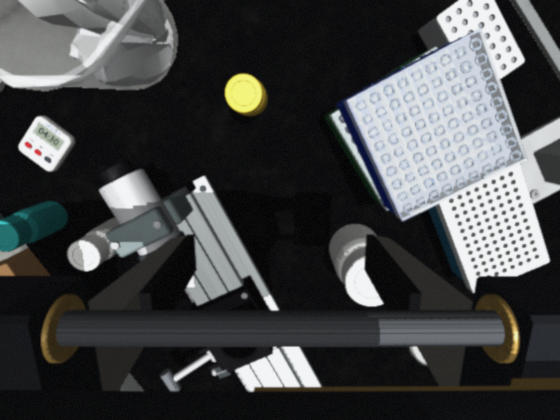

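The scene picture shows the rail at (250–430, 215–275) with its carriage at (332,228) and the lever at (336,265). The white bottle is at (237,243), with turquoise (197,260) and yellow (239,170) look-alikes, the jar at (336,180) and the timer at (172,250). The wrist picture shows the rail running from (200,185) to (310,380), with the lever at (190,370).

```bash
cat > h.py <<'E'
from workcell import manip
import cv2, numpy as np
from scipy.spatial.transform import Rotation as R
def ray(c,px):
    u=cv2.undistortPoints(np.array([[px]],float),np.array(c["camera_matrix"]),np.array(c["dist"]))[0,0]
    T=np.array(c["world_to_cam"]); d=T[:3,:3].T@np.array([u[0],-u[1],-1]); return -T[:3,:3].T@T[:3,3],d/np.linalg.norm(d)
def onz(c,px,z):
    o,d=ray(c,px); return o+d*(z-o[2])/d[2]
def tri(c1,p1,c2,p2):
    A=0;b=0
    for c,p in((c1,p1),(c2,p2)):
        o,d=ray(c,p); M=np.eye(3)-np.outer(d,d); A=A+M; b=b+M@o
    return np.linalg.solve(A,b)
def proj(c,P):
    T=np.array(c["world_to_cam"]); q=T[:3,:3]@np.asarray(P,float)+T[:3,3]; q=q*[1,-1,-1]
    return cv2.projectPoints(q[None],np.zeros(3),np.zeros(3),np.array(c["camera_matrix"]),np.array(c["dist"]))[0][0,0]
def down(yaw):  # tool pointing down, tool y at yaw+90deg*-1
    return (R.from_euler("z",yaw)*R.from_quat(Q0)).as_quat()
Q0=[1,0,0,0]
E
python3 - <<'E'
from h import *
print(manip.read_orientation())
s=manip.get_calibration("scene");w=manip.get_calibration("wrist")
print("cam",ray(w,(280,206)),ray(s,(280,206))[0],ray(manip.get_calibration("side"),(280,206))[0])
for n,p,z in [("bottle base",(237,261),0),("jar base",(336,200),0),("clip/pointer",(360,272),.013),("holder",(332,212),.076),("timer",(172,250),.01),("turq",(197,278),0),("rail front right end",(428,276),.013),("rail front left",(250,247),.013)]: print(n,onz(s,p,z).round(3))
for n,p,z in [("bottle top",(84,256),.078),("railtop1",(200,183),.03),("railtop2",(315,385),.03),("lever",(172,380),.05)]: print(n,onz(w,p,z).round(3))
# move for closer look, tool yawed with rail
a=cv2.imread("pics/scene0.png")[190:300,215:445]; cv2.imwrite("pics/scrop.png",cv2.resize(a,None,fx=3.4,fy=3.4,interpolation=2))
E
```

```text
[ 7.07091526e-01  7.07121843e-01 -3.82072026e-04 -3.54569499e-04]
cam (array([0.62532944, 0.06933959, 0.38527193]), array([-1.89685296e-04, -2.47044914e-01, -9.69004012e-01])) [-0.02508232 -0.53163583  0.61778221] [0.11295306 0.83663999 0.54742189]
bottle base [ 0.428 -0.063  0.   ]
jar base [ 0.709 -0.089  0.   ]
clip/pointer [ 0.544 -0.255  0.013]
holder [ 0.583 -0.159  0.076]
timer [0.361 0.04  0.01 ]
turq [ 0.35  -0.041  0.   ]
rail front right end [ 0.616 -0.35   0.013]
rail front left [ 0.462 -0.064  0.013]
bottle top [ 0.432 -0.06   0.078]
railtop1 [0.539 0.004 0.03 ]
railtop2 [ 0.67  -0.255  0.03 ]
lever [ 0.497 -0.23   0.05 ]
```

View pics/scrop.png

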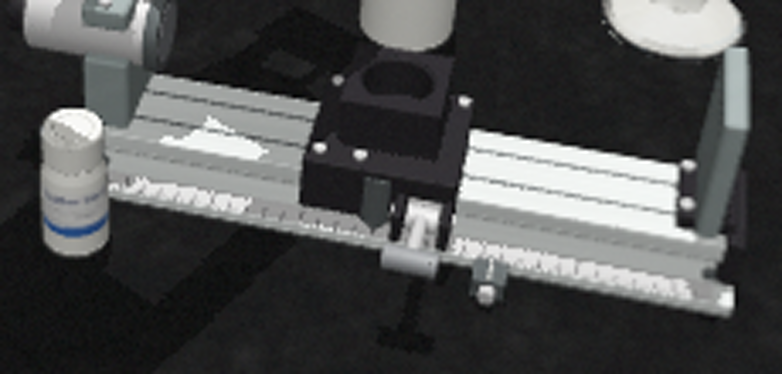

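The crop shows the pointer tip at about (375,228) and the lever bar at (410,260), lever down. The index clip is at (490,270), to the right, and the bottle is at (73,182). Next I'll look from close up with the wrist camera, aligned with the rail.

```bash
python3 - <<'E'
from h import *
s=manip.get_calibration("scene")
pt=onz(s,(325.3,257.1),.013);cl=onz(s,(359.1,266),.013)
yaw=np.radians(28.3);ux=np.array([np.cos(yaw),np.sin(yaw),0]);uy=np.array([-ux[1],ux[0],0])
print(pt,cl,(cl-pt)@uy,(cl-pt)@ux)
m=(pt+cl)/2; m[2]=0
# tool x along -rail x, tool z down
X=-ux;Z=np.array([0,0,-1]);Y=np.cross(Z,X)
q=R.from_matrix(np.c_[X,Y,Z]).as_quat()
p=m+ux*0.055+[0,0,.36]
print(p,q,manip.solve_ik(p,q))
manip.move_to(p,q)
w=manip.get_calibration("wrist"); im=manip.read_camera("wrist")
np.save("w1.npy",w,allow_pickle=True)
cv2.imwrite("pics/wrist1.png",im[:,:,::-1])
print(manip.read_time(),manip.read_q(),proj(w,pt),proj(w,cl))
E
```

```text
[ 0.53397408 -0.18606671  0.013     ] [ 0.55594082 -0.24526218  0.013     ] -0.06253444442253236 -0.008722651525993764
[ 0.5933837  -0.18958959  0.36      ] [-0.24446129  0.96965905  0.          0.        ] [-3.11662627e-01  3.93686726e-01  1.67963654e+00 -4.44089210e-16
  1.06826938e+00 -2.37638713e+00]
2.2417 [-3.11324028e-01  3.93652319e-01  1.67958579e+00  4.97809060e-05
  1.06830432e+00 -2.37582607e+00] [312.24993258 139.09875095] [246.84693088 129.76943137]
```

View pics/wrist1.png

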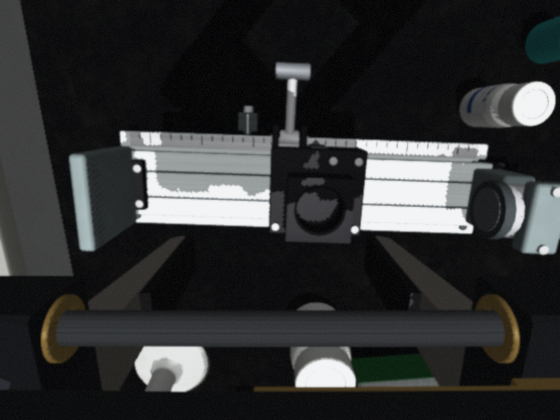

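The wrist view shows the rail across the image. The clip is at (248,120), the lever bar at (293,71), the holder bore at (320,208), the bottle cap at (530,103), and the turquoise one beyond it.

```bash
python3 - <<'E'
import cv2,numpy as np
a=cv2.imread("pics/wrist1.png")[55:165,220:360].astype(float)
a=np.clip(255*(a/255)**0.5,0,255).astype(np.uint8)
cv2.imwrite("pics/w1c.png",cv2.resize(a,None,fx=5,fy=5,interpolation=2))
E
```

```text
(no output)
```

View pics/w1c.png

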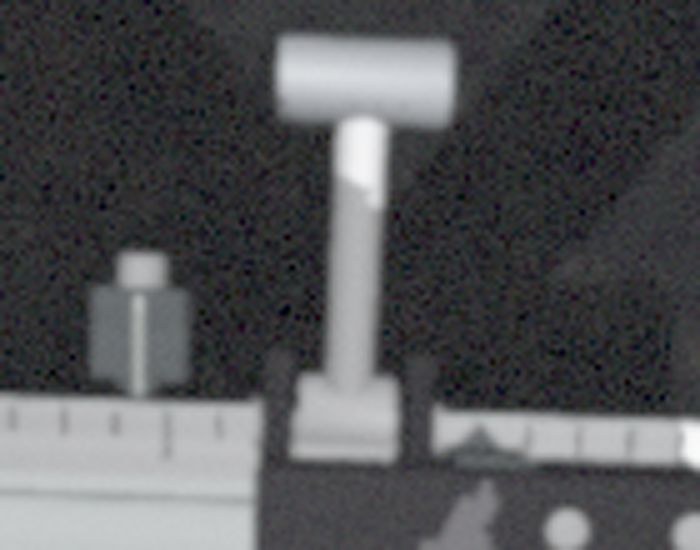

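Crop reading in full-image pixels: pointer tip (316.0,140.2), clip nose tip (247.6,133.2), bar centre (292.8,70.6). I'll refine the yaw from the ledge's front edge.

```bash
python3 - <<'E'
from h import *
w=np.load("w1.npy",allow_pickle=True).item()
g=cv2.cvtColor(cv2.imread("pics/wrist1.png"),6).astype(int)
P=[]
for x in list(range(140,235,5))+list(range(380,480,5)):
    col=g[110:165,x]; k=np.argmax(np.diff(col)); P.append((x,110+k+.5))
P=np.array(P); 
W=np.array([onz(w,p,.013)[:2] for p in P]);
l=cv2.fitLine(W.astype(np.float32),cv2.DIST_HUBER,0,.001,.001).ravel();print(P[::6].tolist(),l)
yaw=np.arctan2(l[1],l[0]); yaw=(yaw-np.pi/2+np.pi/2)%np.pi-np.pi/2
print("yaw",np.degrees(yaw), "resid mm",np.abs((W-l[2:])@[-l[1],l[0]]).max()*1e3)
ux=np.array([np.cos(yaw),np.sin(yaw),0]);uy=np.array([-ux[1],ux[0],0])
pt=onz(w,(316.0,140.2),.013);cl=onz(w,(247.6,133.2),.013);bar=onz(w,(292.8,70.6),.049)
print("pt",pt,"cl",cl,"dy",(cl-pt)@uy,"dx",(cl-pt)@ux,"bar",bar,"bar-pt",(bar-pt)@ux,(bar-pt)@uy)
print("scene tri",tri(w,(316,140.2),manip.get_calibration("scene"),(325.3,257.1)),tri(w,(247.6,133.2),manip.get_calibration("scene"),(359.1,266)))
print("edge-x rel pt",(np.r_[l[2:],.013]-pt)@ux)
ends=[onz(w,p,.049) for p in((220+276/5,70.2),(220+456/5,71))];print("barlen",np.linalg.norm(ends[1]-ends[0]))
# holder bore mouth: z=.076
for p in((320,208),): print("bore",onz(w,p,.076),(onz(w,p,.076)-pt)@ux,(onz(w,p,.076)-pt)@uy)
print("bottle cap",onz(w,(532,103),.078),"turq top",onz(w,(553,40),.078))
E
```

```text
[[140.0, 131.5], [170.0, 132.5], [200.0, 133.5], [230.0, 134.5], [405.0, 140.5], [435.0, 141.5], [465.0, 142.5]] [ 0.44291532 -0.8965635   0.5334469  -0.18895583]
yaw 26.290031 resid mm 0.4779653318258077
pt [ 0.53316793 -0.18238278  0.013     ] cl [ 0.55845415 -0.24317688  0.013     ] dy -0.06570541703133569 dx -0.004255928469374604 bar [ 0.49367599 -0.23110815  0.049     ] bar-pt -0.05698824236780932 -0.026193802500161175
scene tri [ 0.53396216 -0.18395561  0.01234955] [ 0.55882047 -0.24358266  0.00985329]
edge-x rel pt -0.0026611822459322934
barlen 0.029346524233947194
bore [ 0.57880251 -0.16003908  0.076     ] 0.050810668390601665 -0.00017970158305017844
bottle cap [ 0.43145054 -0.06039483  0.078     ] turq top [ 0.38920956 -0.07454921  0.078     ]
```

```bash
cat >> h.py <<'E'
yaw=np.radians(26.29);ux=np.array([np.cos(yaw),np.sin(yaw),0]);uy=np.array([-ux[1],ux[0],0])
Z=np.array([0,0,-1.]);QR=R.from_matrix(np.c_[-ux,np.cross(Z,-ux),Z]).as_quat()
pt=np.array([.53317,-.18238,.013]);cl=np.array([.55845,-.24318,.013])
hinge=np.array([.49368,-.23111,0])+.0564*ux+[0,0,.028]
def bar(a,dy=0): t=np.radians(20)+a; return hinge+uy*dy+ux*-.06*np.cos(t)+[0,0,.06*np.sin(t)]
G=np.array([0,0,.171])
E
python3 - <<'E'
from h import *
p=bar(0)+G
manip.move_to(p+[0,0,.09],QR)
manip.line_to(p,vel=.12)
manip.clamp(25); print("w",manip.read_width(),manip.read_force())
for a in np.arange(.125,1.01,.125):
    manip.line_to(bar(a)+G,vel=.08)
    print(round(a,2),np.round(manip.read_force(),1),round(manip.read_width(),4))
print(manip.read_time(),manip.read_eef_pos(),bar(1.)+G)
for n in["scene","side","wrist"]: cv2.imwrite(f"pics/{n}2.png",manip.read_camera(n)[:,:,::-1])
a=cv2.imread("pics/scene2.png")[170:300,215:445]; b=cv2.imread("pics/wrist2.png")
cv2.imwrite("pics/up.png",np.hstack([cv2.resize(a,(442,250)),cv2.resize(b,(333,250))]))
E
```

```text
w 0.027684459623746972 [-0.12528473 -2.45197611 -0.62045735]
0.12 [-0.7 -0.7  1.4] 0.0277
0.25 [-1.3  1.4  3. ] 0.0278
0.38 [-1.5  2.6  4.4] 0.0275
0.5 [-4.   3.2  4.2] 0.0272
0.62 [-4.9  0.7  3.4] 0.0278
0.75 [-5.1 -0.5  5.3] 0.0279
0.88 [-4.7 -1.6  6.4] 0.0277
1.0 [-2.9  0.7  6.7] 0.0275
6.675 [ 0.5326567  -0.21219708  0.25790262] [ 0.53241596 -0.21197391  0.2575311 ]
```

View pics/up.png

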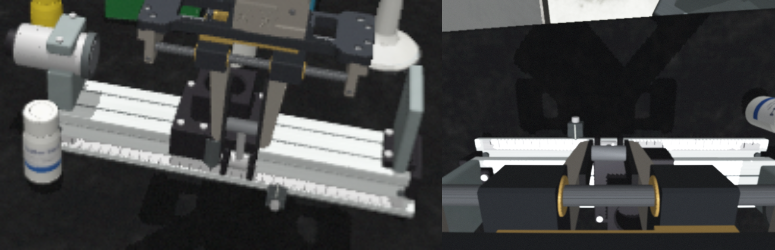

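The scene half shows the lever gripped upright at (240,125) and the clip clear to the right at (275,195). Now I'll slide the carriage and lower the lever.

```bash
python3 - <<'E'
from h import *
dy=(cl-pt)@uy
manip.line_to(bar(1.,dy)+G,vel=.06); print(np.round(manip.read_force(),1),dy)
for a in [.8,.6,.45,.3,.15,.05,-.04]:
    manip.line_to(bar(a,dy)+G,vel=.08)
    print(a,np.round(manip.read_force(),1),(manip.read_eef_pos()-bar(a,dy)-G).round(4))
manip.hold(.3)
manip.release()
manip.line_to(bar(0,dy)+G+[0,0,.06],vel=.15)
m=cl.copy();m[2]=0
manip.move_to(m+ux*.055+[0,0,.33],QR)
w=manip.get_calibration("wrist"); im=manip.read_camera("wrist");np.save("w3.npy",w,allow_pickle=True)
cv2.imwrite("pics/wrist3.png",im[:,:,::-1])
c=proj(w,cl);print(c,proj(w,bar(0,dy)),manip.read_time())
x,y=int(c[0])-40,int(c[1])-75
a=np.clip(255*(im[y:y+120,x:x+140,::-1]/255.)**.5,0,255).astype(np.uint8);print(x,y)
cv2.imwrite("pics/w3c.png",cv2.resize(a,None,fx=5,fy=5,interpolation=2))
E
```

```text
[-4.  -1.6  6. ] -0.06570795989506657
0.8 [ 2.5 -1.1 -1.3] [ 0.0004 -0.0004  0.    ]
0.6 [ 4.7 -0.4 -3.8] [ 0.0003 -0.0001 -0.0002]
0.45 [ 5.6 -0.2 -2.2] [ 0.0005 -0.0002  0.0001]
0.3 [ 4.7 -2.4 -2.4] [ 0.0006 -0.0003  0.0002]
0.15 [ 4.3 -3.3 -2.9] [ 0.0004 -0.0005  0.    ]
0.05 [ 4.2 -4.  -2. ] [ 0.0003 -0.0006 -0.0001]
-0.04 [ 2.  -0.1 11. ] [ 0.0006 -0.0005  0.0009]
[278.67859608 136.50047978] [242.62858185  64.78694873] 12.45
238 61
```

View pics/w3c.png

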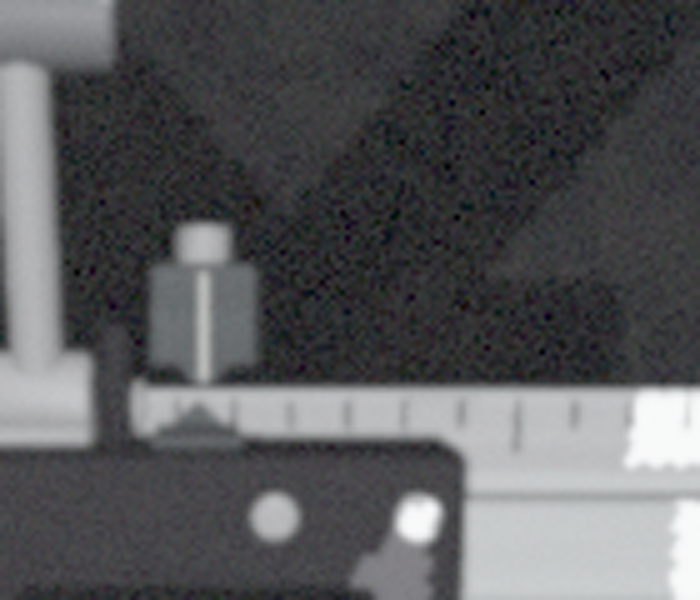

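The pointer tip is at crop (199,405) and the clip line's lower end at (204,380). That is about 1 px (under 1 mm) off, and the lever hit its stop at 11 N, so both are good. Next I'll view the bore and the bottle from the same relative pose so camera bias cancels.

```bash
python3 - <<'E'
from h import *
w=np.load("w3.npy",allow_pickle=True).item()
f=lambda x,y:((x+.5)/5-.5+238,(y+.5)/5-.5+61)
pn=onz(w,f(199,405),.013);c2=onz(w,f(204,380),.013);print("pn",pn,"c2",c2,"off y",(pn-c2)@uy,"x",(pn-c2)@ux)
bore=cl+57.5e-3*ux+((pn-c2)@uy)*uy; bore[2]=0
bot=np.array([.4315,-.0604,0])
out=[]
for n,t in(("bore",bore),("bot",bot)):
    manip.move_to(t+ux*.055+[0,0,.33],QR)
    w=manip.get_calibration("wrist"); im=manip.read_camera("wrist");np.save(n+".npy",w,allow_pickle=True)
    cv2.imwrite(f"pics/{n}.png",im[:,:,::-1])
    c=proj(w,t+[0,0,.077]); x,y=int(c[0])-55,int(c[1])-55;print(n,t,c,x,y)
    a=np.clip(255*(im[y:y+110,x:x+110,::-1]/255.)**.4,0,255).astype(np.uint8)
    out.append(cv2.resize(a,(396,396),interpolation=2))
cv2.imwrite("pics/both.png",np.hstack(out)); print(manip.read_time())
E
```

```text
pn [ 0.56284331 -0.24224268  0.013     ] c2 [ 0.55863322 -0.2433586   0.013     ] off y -0.0008642180366323069 x 0.0042688766201112545
bore [ 0.61038519 -0.21848723  0.        ] [279.53413468 141.86125948] 224 86
bot [ 0.4315 -0.0604  0.    ] [281.62312282 138.97096203] 226 83
13.8333
```

View pics/both.png

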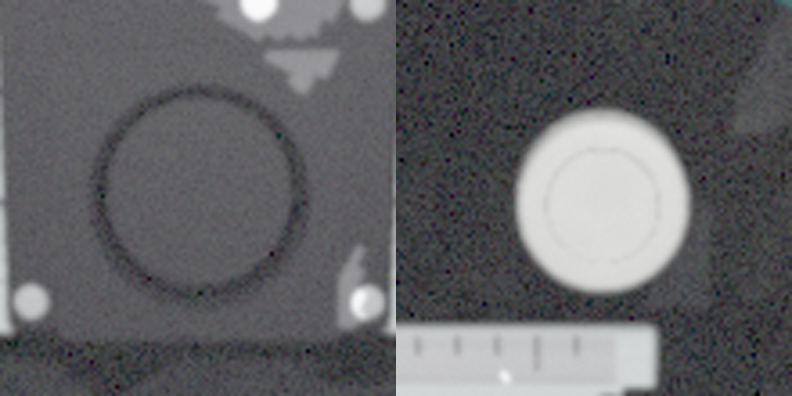

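The left crop shows the bore's chamfer ring centred at (200,195.5). The right crop shows the white bottle's cap, whose top recess circle is centred at (206.5,205.5). It is white with a blue-lined label; the turquoise one shows at the corner and the yellow one is behind the rail, so this is the one meant. Grasping it now.

```bash
cat >> h.py <<'E'
def _m(n,x,y,x0,y0,z): return onz(np.load(n+".npy",allow_pickle=True).item(),((x+.5)/3.6-.5+x0,(y+.5)/3.6-.5+y0),z)*[1,1,0]
BORE=_m("bore",200,195.5,224,86,.076); BOT=_m("bot",206.5,205.5,226,83,.078)
E
python3 - <<'E'
from h import *
b0=cl+57.5e-3*ux-.00086*uy
print(BORE,BOT,"bore vs model x,y",(BORE-b0)@ux,(BORE-b0)@uy)
p=BOT+G+[0,0,.052]
manip.move_to(p+[0,0,.1],QR)
manip.line_to(p,vel=.12); print(np.round(manip.read_force(),1))
manip.clamp(20); print("w",manip.read_width(),np.round(manip.read_force(),1),manip.read_gripper_force())
manip.line_to(p+[0,0,.12],vel=.12)
print("w",manip.read_width(),np.round(manip.read_force(),1),manip.read_time())
p=BORE+G+[0,0,.053+.052]
manip.move_to(p+[0,0,.065],QR)   # bottle underside 42 mm above the mouth
print(manip.read_time(),np.round(manip.read_force(),1))
ims=[manip.read_camera(n)[:,:,::-1] for n in("scene","side","wrist")]
s=manip.get_calibration("scene");d=manip.get_calibration("side")
o=[]
for im,c in((ims[0],s),(ims[1],d)):
    u=proj(c,BORE+[0,0,.1]).astype(int); a=im[max(u[1]-75,0):u[1]+75,max(u[0]-75,0):u[0]+75]; o.append(cv2.resize(a,(390,390),interpolation=2))
cv2.imwrite("pics/above.png",np.hstack(o)); cv2.imwrite("pics/wrist5.png",ims[2])
E
```

```text
[ 0.60938465 -0.21924049  0.        ] [ 0.43148752 -0.05936095  0.        ] bore vs model x,y -0.0012306737164885896 -0.0002364103091229366
[-0.3  0.4  0.7]
w 0.03523986840590456 [0.3 0.3 0.8] 19.99992460012436
w 0.03564752381470597 [-0.4 -0.  -1.4] 17.1833
18.1333 [-0.1 -0.2 -0.5]
```

View pics/above.png

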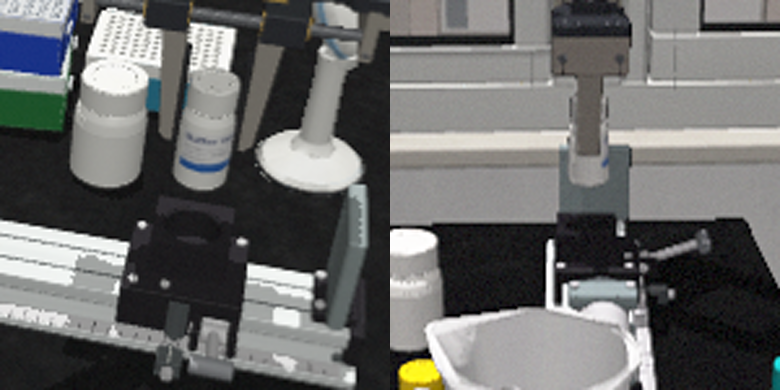

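The bottle is upright in the pads above the holder bore, and the side view also shows the lever down. I'll lower it in small steps with a force check.

```bash
python3 - <<'E'
from h import *
b=BORE+uy*.0005+G+[0,0,.053+.052]
manip.line_to(b+[0,0,.026],vel=.08)
f0=np.array(manip.read_force()); off=np.zeros(3)
for h in [.022,.019,.016,.013,.010,.007,.004,.002,.0005,-.001,-.002]:
    manip.line_to(b+off+[0,0,h],vel=.03)
    f=np.array(manip.read_force())-f0; z=manip.read_eef_pos()[2]-b[2]
    print(h,"rail f",round(f@ux,1),round(f@uy,1),round(f[2],1),round(z,4))
    if f[2]>5 or np.hypot(f[0],f[1])>6: print("stop");break
print(manip.read_time())
E
```

```text
0.022 rail f 0.3 -0.0 -0.5 0.022
0.019 rail f 0.8 -0.6 -0.0 0.0188
0.016 rail f 0.1 -1.2 -0.8 0.0157
0.013 rail f 0.5 0.2 -1.0 0.0127
0.01 rail f -0.4 -0.3 -0.1 0.0097
0.007 rail f 0.4 -0.5 -0.3 0.0067
0.004 rail f -0.0 -0.2 -1.3 0.0038
0.002 rail f -0.2 -0.4 -0.4 0.0018
0.0005 rail f 0.3 0.7 -0.7 0.0004
-0.001 rail f -2.0 1.6 8.0 -0.0
stop
21.4583
```

```bash
python3 - <<'E'
from h import *
p=manip.read_eef_pos(); manip.line_to(BORE+uy*.0005+G+[0,0,.1052],vel=.02)
manip.release(); manip.hold(.2)
manip.line_to(BORE+G+[0,0,.225],vel=.12)
manip.move_to(BORE+ux*.09+[0,0,.40],QR)
w=manip.get_calibration("wrist");im=manip.read_camera("wrist");s=manip.get_calibration("scene");sc=manip.read_camera("scene");d=manip.get_calibration("side");sd=manip.read_camera("side")
o=[]
for a,c,r,t in((im,w,48,BORE-ux*.04),(sc,s,60,BORE),(sd,d,60,BORE)):
    u=proj(c,t+[0,0,.06]).astype(int); o.append(cv2.resize(a[u[1]-r:u[1]+r,u[0]-r:u[0]+r,::-1],(266,266),interpolation=2)); print(u)
cv2.imwrite("pics/end.png",np.hstack(o)); print(manip.read_time())
E
```

```text
Traceback (most recent call last):
cv2.error: OpenCV(4.12.0) /io/opencv/modules/imgproc/src/resize.cpp:4208: error: (-215:Assertion failed) !ssize.empty() in function 'resize'
```

```bash
python3 - <<'E'
from h import *
o=[]
for n,r,t in(("wrist",55,BORE-ux*.04),("scene",60,BORE),("side",60,BORE)):
    c=manip.get_calibration(n);a=manip.read_camera(n)[:,:,::-1]
    u=proj(c,t+[0,0,.06]).astype(int);u=np.clip(u,r,[560-r,420-r]);o.append(cv2.resize(a[u[1]-r:u[1]+r,u[0]-r:u[0]+r],(266,266),interpolation=2)); print(n,u)
cv2.imwrite("pics/end.png",np.hstack(o)); print(manip.read_time(),manip.read_eef_pos())
E
```

```text
wrist [279  55]
scene [366 225]
side [272 173]
24.7417 [ 0.68940424 -0.18001211  0.40009189]
```

View pics/end.png

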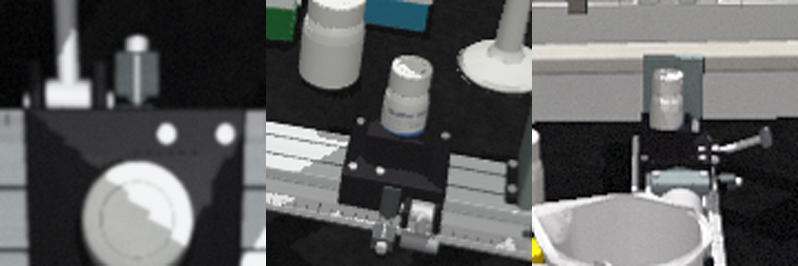

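All three views show the bottle upright in the holder, with its cap at (138,220) in line with the clip at (138,75). The lever is down and the arm is clear, so I'm handing in.

```bash
python3 -c "
from workcell import manip
print(manip.job_done())"
```

```text
the job is handed in; nothing more can be done
None
```

The job is handed in with no verdict returned: the carriage is clamped with its pointer about 0.9 mm from the clip line, and the bottle stands upright on the holder floor, released, at about 25 s of the 70 s allowed.

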